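Make up three decorating kits in a canteen kitchen

ROBOT

A 6-joint arm with a two-finger parallel gripper is mounted at the origin on the work surface. World frame = base frame: x ahead of the robot, y to its left, z up, the work surface at z = 0. Lengths are in m, angles in rad, forces in N, time in s.
With the tool pointing down it reaches from about 0.275 to 1 m from the base axis. Payload 8.4 kg.
Tool frame: the origin (TCP) lies on the centre line of the jaws, within the pads' length; the fingertips stand 14 mm ahead of it and the grasp point (between the pads) lies 5 mm behind it; z points along the fingers, y is the line along which they close (so a half turn about z gives the same grasp; the last joint's range is limited). The gripper opens to 85 mm and grips with 20 to 120 N. Pads are 22 mm wide; open, the fingers measure 114 mm over their backs; the gripper's body (76 mm by 85 mm) begins 54 mm behind the grasp point. The pads swing forward as they close: fully open they stand 13 mm farther back than shut.
Start: joints at [1.217, 0.353, 1.633, -0, 1.155, -0.002], TCP at [0.215, 0.587, 0.245] pointing down, gripper open.
Joint ranges: [-2.63, 2.63], [-0.92, 2.1], [0.06, 2.66], [-1.3, 4.44], [0, 2.69], [-3.02, 3.02]. Speed limits (rad/s): [2.22, 2.22, 2.79, 3.14, 3.14, 3.14].

INTERFACE

Orientations are given as [roll, pitch, yaw] about the fixed x, y, z axes, in that order (R = Rz(yaw) Ry(pitch) Rx(roll)).
In Python, from bench import telemetry, vision, bot, spot_in gives the robot as it stands.
- The arm moves only by the shell command python3 -m pendant 'ROWS' [FORCE]. ROWS is JSON, a list of rows, each an object of numbers: "dx", "dy", "dz": the shift along the tool's x, y, z scaled (see below); "ax", "ay", "az": the turn, a rotation vector about the tool's x, y, z scaled (see below); "hand": the closure, from -1 (fully open) to 1 (shut). A call has 1 to 8 rows; each row is the pose to reach, as a shift and turn from the pose commanded when the call began, along the tool's axes at that moment; what a row does not reach only later rows make up. The controller multiplies each number of a shift by 0.12 m and each number of a turn by 90 degrees. A row lasts 1/12 s, in which the tool goes at most 41.7 mm and 7.16 degrees, less where a joint would pass 70% of its speed; a pose out of reach is approached as far as the arm can. A call with a number of a shift or a turn outside -1 to 1 is refused whole. A call with a gripper value outside its range is refused whole. The fingers move at their own pace and stop on an object; FORCE is the grip in N (left out, the last holds). Time passes only in rows, so rows that repeat a pose let the fingers close. It gives the time, the measured TCP pose, the force, the opening and the grip force at its end, in the units of the state.
- telemetry.get_state(): the state, without advancing time (a new reading comes with each control period).
- vision.capture(name): name is "side" or "top"; returns a dict with "img" (384x512x3 uint8, blue, green, red), "K" (3x3 intrinsics, pixels), "position" and "attitude" of the camera in the world. Camera axes: x right, y down, z forward; pixel columns grow to the right and rows downward; lengths in m; the calibration is good to about 2 mm. A picture is of the moment at which its call begins. There is no depth.
- bot.job_done(): hands the job in; it is judged then, once.
Trained networks look in the newest picture that a camera, given by its name, has taken for a name from the list of things; names that differ only in an ending like _2 or _b are one class to them, and where a whole thing is asked for, a point or a joint stands for the part that bears it (a point fixed in the world has none). Each returns a list of dicts, best first, with "conf" (0 to 1); they miss things now and then, are a little off and sometimes report something else, mostly with a low value. They report only what shows in the picture. A call takes as long as a camera call.
- spot_in(camera, label): "rect" ([left, top, width, height] in pixels, round what is visible of it).
The state is a dict: "t": time; "q": joint angles; "joint_vel": joint speeds; "joint_efforts": joint torques, N m; "position": TCP position; "eef_rot": TCP orientation; "force": force on the tool from outside, world axes, zero at the start; "moment": the same for the moment, N m; "opening": finger opening in m; "grasp_force": force on a finger pad.
Only numpy, scipy, OpenCV 4.12 (cv2) and the standard library are available. Lean on these libraries where they do the work, as an engineer would, in place of code of your own. Each camera call takes 0.05 s, during which the arm holds its last target. There are 200 camera calls.

TASK

Make up the three decorating kits from the stock on the cutting board: the heart cutter and the black-capped jar go in the blue tray, the flower cutter and the red-capped jar in the yellow tray, and the round cutter in the green tray, which already has its white-capped jar. In each tray the cutter stands on the black rubber pad and the jar in the bare half, all upright on the tray's floor; leave the blue-capped and the white-capped jar where they are.

Things in the scene. Friction and masses are not known exactly. Their poses are not given: they have to be found in the camera images.
- cutter_heart: Heart-shaped steel pastry cutter with a red grip, 51 by 45 mm. 70 mm tall, 90 g (varies); steel foot 22 mm tall, above it an upright round grip on its axis, 24 mm in diameter, from 30 to 70 mm above the origin: take it there. Origin: centre of the underside, on the grip's axis; z up. Starts upright, any yaw, on the pale cutting board (top 12 mm above the table).
- cutter_flower: Flower-shaped (five petals) steel pastry cutter with a white grip, 53 mm across. 70 mm tall, 90 g (varies); steel foot 22 mm tall, above it an upright round grip on its axis, 24 mm in diameter, from 30 to 70 mm above the origin: take it there. Origin: centre of the underside, on the grip's axis; z up. Starts upright, any yaw, on the pale cutting board (top 12 mm above the table).
- cutter_round: Round steel pastry cutter with a black grip, 48 mm across. 70 mm tall, 90 g (varies); steel foot 22 mm tall, above it an upright round grip on its axis, 24 mm in diameter, from 30 to 70 mm above the origin: take it there. Origin: centre of the underside, on the grip's axis; z up. Starts upright, any yaw, on the pale cutting board (top 12 mm above the table).
- jar_red: Spice jar with a red cap, brick-red spice in it, 42 mm in diameter and 80 mm tall, upright; the top 20 mm is the cap (40 mm diameter, holds fast). 130 g (varies). Origin: centre of the underside; z up. Starts among the stock on the cutting board.
- jar_black: Spice jar with a black cap, dark pepper in it, 42 mm in diameter and 80 mm tall, upright; the top 20 mm is the cap (40 mm diameter, holds fast). 130 g (varies). Origin: centre of the underside; z up. Starts among the stock on the cutting board.
- jar_blue: Spice jar with a blue cap, belongs to no kit and stays where it stands on the cutting board among the stock, 42 mm in diameter and 80 mm tall, upright; the top 20 mm is the cap (40 mm diameter, holds fast). 130 g (varies). Origin: centre of the underside; z up.
- jar_white: Spice jar with a white cap, already standing in the bare half of the green tray and staying there, 42 mm in diameter and 80 mm tall, upright; the top 20 mm is the cap (40 mm diameter, holds fast). 130 g (varies). Origin: centre of the underside; z up.
- tray_blue: Blue kit tray, fixed, 115 (x) by 190 mm (y), walls 4 mm thick, 30 mm tall; a divider along x at y=0 (4 mm thick, 26 mm tall) makes two halves, 107 by 89 mm, centred at y = +46.5 and -46.5 mm. The +y half has a black rubber pad (top 6 mm above the origin), the -y half a bare floor (4 mm). Origin: centre of the underside; z up. Yaw within 0.25 rad of 0 (pad to the robot's left).
- tray_yellow: Yellow kit tray, fixed, 115 (x) by 190 mm (y), walls 4 mm thick, 30 mm tall; a divider along x at y=0 (4 mm thick, 26 mm tall) makes two halves, 107 by 89 mm, centred at y = +46.5 and -46.5 mm. The +y half has a black rubber pad (top 6 mm above the origin), the -y half a bare floor (4 mm). Origin: centre of the underside; z up. Yaw within 0.25 rad of 0 (pad to the robot's left).
- tray_green: Green kit tray, fixed, 115 (x) by 190 mm (y), walls 4 mm thick, 30 mm tall; a divider along x at y=0 (4 mm thick, 26 mm tall) makes two halves, 107 by 89 mm, centred at y = +46.5 and -46.5 mm. The +y half has a black rubber pad (top 6 mm above the origin), the -y half a bare floor (4 mm). Origin: centre of the underside; z up. Yaw within 0.25 rad of pi (pad to the robot's right).

How it is judged:
By the outcome, as a careful person would: the job done as asked, in the order asked, and still so for the second after the job is handed in, with the robot touching nothing.
It also fails if it takes over 109 s, if anything falls off the work surface, if the arm or the gripper's body presses on something with over 40 N, if the wrist force passes 120 N, or if a joint passes its speed limit or range.

## Working session

There is one attempt and no reset: what is moved stays moved. The work goes in short steps, Python scripts to look and compute and a shell command to move; the robot and the scene stay as the last step left them, time stands still between calls to the robot, and variables do not carry over. Pictures are saved under pics/ and viewed, at most 14 in all, crops included, and the job is handed in when it is done.

```bash
ls; mkdir -p pics
python3 - <<'E'
from bench import telemetry, vision, bot, spot_in
import cv2
print(telemetry.get_state())
for n in("top","side"):
    c=vision.capture(n); cv2.imwrite(f"pics/{n}0.png",c["img"]); print(n,c["K"],c["position"],c["attitude"])
    for l in "cutter_heart cutter_flower cutter_round jar_red jar_black jar_blue jar_white tray_blue tray_yellow tray_green".split():
        print(l,[(d["rect"],round(d["conf"],2)) for d in spot_in(n,l)[:3]])
E
```

```text
pics
{'t': 0.0, 'q': array([ 1.21658853e+00,  3.53653361e-01,  1.63411901e+00, -5.17858725e-06,
        1.15520788e+00, -2.40215303e-03]), 'joint_vel': array([ 4.01354149e-05, -1.10340463e-03,  1.18926711e-03,  7.10471947e-04,
        7.73003799e-04,  4.02704733e-04]), 'joint_efforts': array([ 6.13061839e-04, -6.05238247e+01, -3.42083824e+01, -8.59062402e-05,
        9.39871272e-03,  1.46935776e-06]), 'position': array([0.21521726, 0.58629622, 0.24456489]), 'eef_rot': array([-3.14020505e+00,  1.40164308e-06,  2.78978911e+00]), 'force': array([ 0.29209654, -0.49087086, -0.19130192]), 'moment': array([ 0.01253092,  0.01649166, -0.00671682]), 'grasp_force': 0.0, 'opening': 0.0851507945614197}
top [[490.58904644   0.         257.69060909]
 [  0.         490.58904644 191.56995253]
 [  0.           0.           1.        ]] [0.40502717 0.02933195 1.20987644] [-3.07290473 -0.02164163 -1.55582729]
cutter_heart [([351.4, 232.2, 21.7, 18.6], 0.77)]
cutter_flower [([138.6, 228.3, 21.6, 18.8], 0.87)]
cutter_round [([220.0, 200.7, 23.7, 16.0], 0.9)]
jar_red [([316.5, 210.2, 22.2, 17.9], 0.77)]
ja
[... 338 characters left out ...]
0.         255.11945654]
 [  0.         373.0897779  187.27994978]
 [  0.           0.           1.        ]] [ 0.3457216  -0.72043793  0.50285016] [-2.10763848 -0.02388382 -0.19845398]
cutter_heart [([197.9, 259.2, 24.9, 43.4], 0.68)]
cutter_flower [([188.6, 136.5, 16.0, 27.9], 0.66)]
cutter_round [([217.6, 168.3, 20.5, 30.3], 0.69)]
jar_red [([296.1, 164.6, 17.3, 30.8], 0.6)]
jar_black [([212.5, 188.3, 18.3, 38.3], 0.7)]
jar_blue [([207.3, 145.4, 17.7, 37.4], 0.72)]
jar_white [([295.0, 163.6, 19.5, 32.9], 0.63)]
tray_blue [([293.6, 238.8, 103.5, 93.7], 0.96)]
tray_yellow [([235.7, 137.6, 60.3, 40.1], 0.61)]
tray_green [([272.5, 179.5, 72.9, 53.2], 0.63), ([191.1, 136.7, 13.2, 26.4], 0.33)]
```

Run:
```python
import cv2
i=cv2.imread("pics/top0.png")[85:270,90:420]; cv2.imwrite("pics/t1.png",cv2.resize(i,(792,444),interpolation=cv2.INTER_CUBIC))
i=cv2.imread("pics/side0.png")[120:350,150:420]; cv2.imwrite("pics/s1.png",cv2.resize(i,(702,598),interpolation=cv2.INTER_CUBIC))
```

```text
(no output)
```

View pics/t1.png

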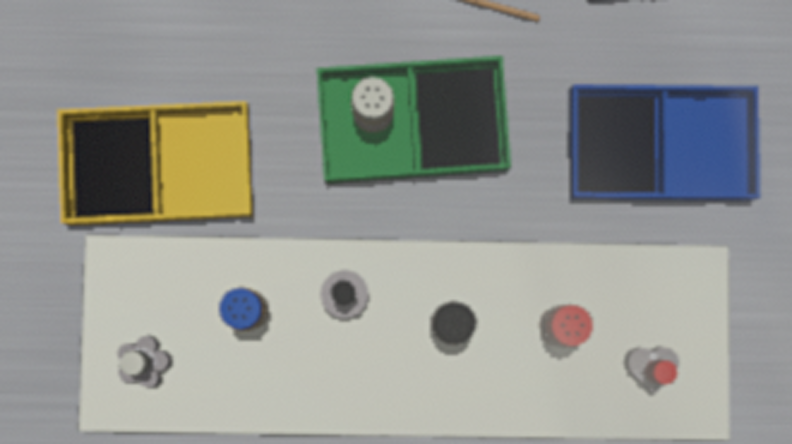

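View pics/s1.png

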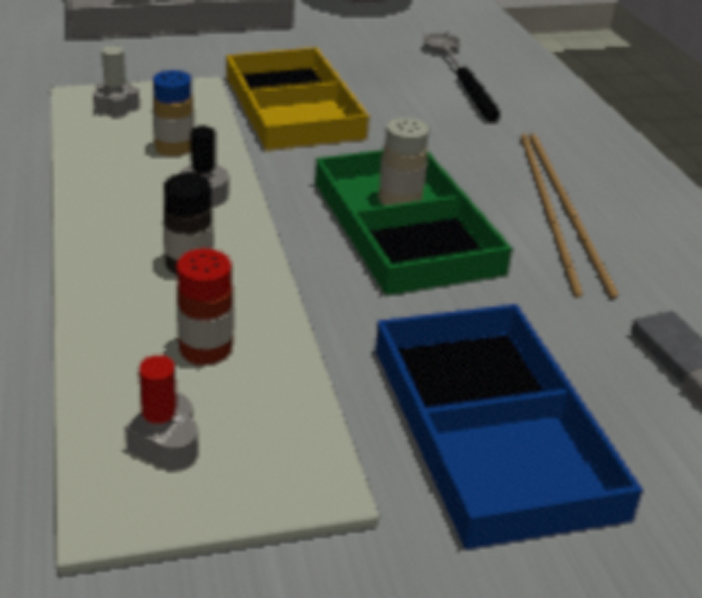

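The top view shows the stock on the board, left to right: flower, blue jar, round, black jar, red jar, heart. The trays lie behind in the order yellow, green, blue, and the white jar is in green's left half. The side view agrees; there the "jar_red" detection at (296,165) is a false hit on the white jar. I now triangulate from the points I read off the pictures.

```bash
cat > geo.py <<'E'
import numpy as np
from scipy.spatial.transform import Rotation as Ro
from scipy.optimize import least_squares
C={"top":([490.589,257.6906,191.57],[0.40502717,0.02933195,1.20987644],[-3.07290473,-0.02164163,-1.55582729]),
"side":([373.0898,255.1195,187.28],[0.3457216,-0.72043793,0.50285016],[-2.10763848,-0.02388382,-0.19845398])}
def proj(n,P):
    (f,cx,cy),p,a=C[n]; q=Ro.from_euler("xyz",a).inv().apply(np.atleast_2d(P)-p)
    return f*q[:,:2]/q[:,2:]+[cx,cy]
def tri(t,s):
    r=least_squares(lambda P:np.r_[(proj("top",P)-t).ravel(),(proj("side",P)-s).ravel()],[.4,0,.08])
    return r.x,np.abs(r.fun).max()
def T(x,y): return np.array([x/2.4+90,y/2.4+85])
def S(x,y): return np.array([x/2.6+150,y/2.6+120])
E
python3 - <<'E'
from geo import *
O=dict(heart=(T(665,372),S(157,366)),flower=(T(133,363),S(113,52)),round=(T(344,293),S(203,132)),black=(T(454,323),S(188,184)),red=(T(572,325),S(205,263)),blue=(T(240,308),S(172,79)),white=(T(373,97),S(407,127)))
for k,(t,s) in O.items():
    p,e=tri(t,s); print(k,p.round(4),"err",e.round(2))
tr=dict(yellow=([(60,110),(248,103),(252,215),(65,223)],[(226,57),(316,50),(367,120),(265,130)],0),
green=([(319,69),(500,58),(509,168),(327,180)],[(318,162),(433,150),(508,245),(386,277)],np.pi),
blue=([(572,87),(758,87),(758,198),(571,198)],[(378,325),(516,308),(636,488),(463,520)],0))
L=np.array([[.0575,.095],[.0575,-.095],[-.0575,-.095],[-.0575,.095]])
for k,(t,s,y0) in tr.items():
    t=np.array([T(*p) for p in t]); s=np.array([S(*p) for p in s])[[1,2,3,0]]
    def f(v):
        P=np.c_[Ro.from_euler("z",v[3]).apply(np.c_[L,0*L[:,0]])+[v[0],v[1],v[2]]]
        return np.r_[(proj("top",P)-t).ravel(),(proj("side",P)-s).ravel()]
    r=least_squares(f,[.5,0,.03,0]); v=r.x
    R=np.array([[np.cos(v[3]),-np.sin(v[3])],[np.sin(v[3]),np.cos(v[3])]])
    sg=-1 if k=="green" else 1
    print(k,v.round(4),np.abs(r.fun).max().round(2),"pad",(v[:2]+R@[0,.0465*sg]).round(4),"bare",(v[:2]-R@[0,.0465*sg]).round(4))
E
```

```text
heart [ 0.3754 -0.2477  0.0801] err 0.01
flower [0.3767 0.2616 0.0768] err 0.05
round [0.4469 0.0616 0.0792] err 0.19
black [ 0.42   -0.0439  0.0891] err 0.34
red [ 0.419  -0.1563  0.0902] err 0.02
blue [0.4301 0.1597 0.0884] err 0.11
white [0.6361 0.0371 0.082 ] err 0.26
yellow [0.5767 0.2551 0.0242 0.06  ] 0.78 pad [0.5739 0.3015] bare [0.5795 0.2087]
green [ 0.6281 -0.0046  0.0239  0.071 ] 3.31 pad [ 0.6314 -0.051 ] bare [0.6248 0.0418]
blue [ 0.6068 -0.2603  0.0258  0.0025] 1.9 pad [ 0.6067 -0.2138] bare [ 0.6069 -0.3068]
```

```bash
python3 -m pendant '[{"az":0.776},{"az":0.776},{"az":0.776},{"az":0.776},{"az":0.776},{"az":0.776},{"az":0.776},{"az":0.776}]' 40; python3 -m pendant '[{"dz":0},{"dz":0}]'
```

```text
schema error: expected keys dx, dy, dz, ax, ay, az, hand
schema error: expected keys dx, dy, dz, ax, ay, az, hand
```

Residuals are small. The heights agree with the text: grips about 0.079 against 0.082, jars about 0.089 against 0.092, rims about 0.025 against 0.030. The rows need every key, so I turn the tool to yaw π/2, where tool x = world y and tool y = world x.

```bash
python3 -m pendant '[{"dx":0,"dy":0,"dz":0,"ax":0,"ay":0,"az":0.776,"hand":-1},{"dx":0,"dy":0,"dz":0,"ax":0,"ay":0,"az":0.776,"hand":-1},{"dx":0,"dy":0,"dz":0,"ax":0,"ay":0,"az":0.776,"hand":-1},{"dx":0,"dy":0,"dz":0,"ax":0,"ay":0,"az":0.776,"hand":-1},{"dx":0,"dy":0,"dz":0,"ax":0,"ay":0,"az":0.776,"hand":-1},{"dx":0,"dy":0,"dz":0,"ax":0,"ay":0,"az":0.776,"hand":-1},{"dx":0,"dy":0,"dz":0,"ax":0,"ay":0,"az":0.776,"hand":-1},{"dx":0,"dy":0,"dz":0,"ax":0,"ay":0,"az":0.776,"hand":-1}]' 40; python3 -m pendant '[{"dx":0,"dy":0,"dz":0,"ax":0,"ay":0,"az":0,"hand":-1}]'
```

```text
t: 1.77
position: [0.2154, 0.5867, 0.2453]
eef_rot: [-3.142, 0.0, 1.784]
force: [1.2, -0.3, 0.7]
opening: 0.085
grasp_force: 0.0
t: 1.85
position: [0.2154, 0.5867, 0.2453]
eef_rot: [-3.142, 0.0, 1.784]
force: [0.8, -0.1, 0.2]
opening: 0.0857
grasp_force: 0.0
```

```bash
python3 -m pendant '[{"dx":0,"dy":0,"dz":0,"ax":0,"ay":0,"az":0.1358,"hand":-1},{"dx":0,"dy":0,"dz":0,"ax":0,"ay":0,"az":0.1358,"hand":-1},{"dx":0,"dy":0,"dz":0,"ax":0,"ay":0,"az":0.1358,"hand":-1}]' | grep eef
python3 -m pendant '[{"dx":-1,"dy":0.67,"dz":0,"ax":0,"ay":0,"az":0,"hand":-1},{"dx":-1,"dy":0.67,"dz":0,"ax":0,"ay":0,"az":0,"hand":-1},{"dx":-1,"dy":0.67,"dz":0,"ax":0,"ay":0,"az":0,"hand":-1},{"dx":-1,"dy":0.67,"dz":0,"ax":0,"ay":0,"az":0,"hand":-1}]'
python3 -m pendant '[{"dx":-1,"dy":0.67,"dz":0,"ax":0,"ay":0,"az":0,"hand":-1},{"dx":-1,"dy":0.67,"dz":0,"ax":0,"ay":0,"az":0,"hand":-1},{"dx":-1,"dy":0.67,"dz":0,"ax":0,"ay":0,"az":0,"hand":-1},{"dx":-1,"dy":0.67,"dz":0,"ax":0,"ay":0,"az":0,"hand":-1}]'|head -3
python3 -m pendant '[{"dx":-1,"dy":0,"dz":0,"ax":0,"ay":0,"az":0,"hand":-1},{"dx":-1,"dy":0,"dz":0,"ax":0,"ay":0,"az":0,"hand":-1},{"dx":-1,"dy":0,"dz":0,"ax":0,"ay":0,"az":0,"hand":-1},{"dx":-1,"dy":0,"dz":0,"ax":0,"ay":0,"az":0,"hand":-1}]'|head -3
python3 -m pendant '[{"dx":-1,"dy":0,"dz":0,"ax":0,"ay":0,"az":0,"hand":-1},{"dx":-1,"dy":0,"dz":0,"ax":0,"ay":0,"az":0,"hand":-1},{"dx":-1,"dy":0,"dz":0,"ax":0,"ay":0,"az":0,"hand":-1},{"dx":-1,"dy":0,"dz":0,"ax":0,"ay":0,"az":0,"hand":-1}]'|head -3
python3 -m pendant '[{"dx":-1,"dy":0,"dz":0,"ax":0,"ay":0,"az":0,"hand":-1},{"dx":-1,"dy":0,"dz":0,"ax":0,"ay":0,"az":0,"hand":-1},{"dx":-1,"dy":0,"dz":0,"ax":0,"ay":0,"az":0,"hand":-1},{"dx":-1,"dy":0,"dz":0,"ax":0,"ay":0,"az":0,"hand":-1}]'
```

```text
eef_rot: [-3.142, 0.0, 1.577]
t: 2.43
position: [0.2979, 0.4638, 0.2451]
eef_rot: [3.141, 0.002, 1.583]
force: [-0.5, 0.6, 0.5]
opening: 0.0855
grasp_force: 0.0
t: 2.77
position: [0.3791, 0.3443, 0.2454]
eef_rot: [3.141, 0.001, 1.582]
t: 3.1
position: [0.3772, 0.2225, 0.245]
eef_rot: [-3.14, 0.003, 1.581]
t: 3.43
position: [0.3783, 0.103, 0.2453]
eef_rot: [-3.141, 0.002, 1.58]
t: 3.77
position: [0.3797, -0.017, 0.2456]
eef_rot: [3.141, 0.002, 1.578]
force: [0.0, 1.2, 0.7]
opening: 0.0856
grasp_force: 0.0
```

```bash
python3 -m pendant '[{"dx":-0.96,"dy":-0.02,"dz":0,"ax":0,"ay":0,"az":0,"hand":-1},{"dx":-0.96,"dy":-0.02,"dz":0,"ax":0,"ay":0,"az":0,"hand":-1},{"dx":-0.96,"dy":-0.02,"dz":0,"ax":0,"ay":0,"az":0,"hand":-1},{"dx":-0.96,"dy":-0.02,"dz":0,"ax":0,"ay":0,"az":0,"hand":-1}]'|head -3
python3 -m pendant '[{"dx":-0.96,"dy":-0.02,"dz":0,"ax":0,"ay":0,"az":0,"hand":-1},{"dx":-0.96,"dy":-0.02,"dz":0,"ax":0,"ay":0,"az":0,"hand":-1},{"dx":-0.96,"dy":-0.02,"dz":0,"ax":0,"ay":0,"az":0,"hand":-1},{"dx":-0.96,"dy":-0.02,"dz":0.7,"ax":0,"ay":0,"az":0,"hand":-1},{"dx":-0.96,"dy":-0.02,"dz":0.7,"ax":0,"ay":0,"az":0,"hand":-1},{"dx":-0.96,"dy":-0.02,"dz":0.7,"ax":0,"ay":0,"az":0,"hand":-1}]'
python3 - <<'E'
from bench import vision
import cv2
c=[vision.capture(n)["img"] for n in("top","side")]
import numpy as np
a=cv2.resize(c[0][190:290,310:430],(480,400));b=cv2.resize(c[1][200:325,150:250],(320,400))
cv2.imwrite("pics/h.png",np.hstack([a,b]))
E
```

```text
t: 4.1
position: [0.3785, -0.1315, 0.2457]
eef_rot: [3.14, 0.002, 1.579]
t: 4.6
position: [0.3728, -0.2404, 0.1557]
eef_rot: [-3.133, -0.006, 1.58]
force: [-1.9, 1.2, -0.8]
opening: 0.0856
grasp_force: 0.0
```

View pics/h.png

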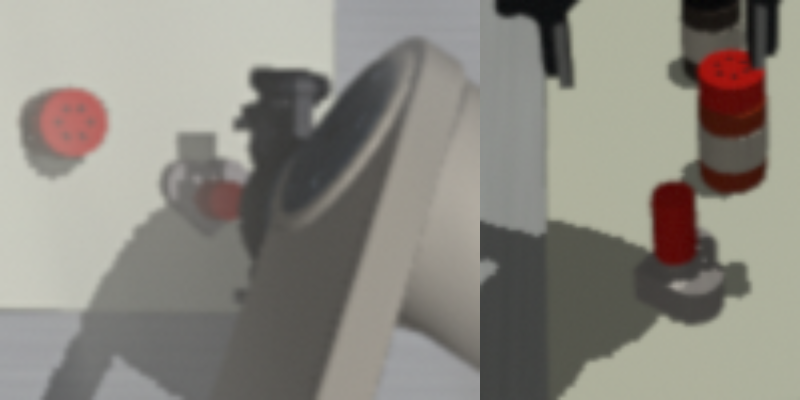

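The crop shows the red grip between the open fingers, with the tool still above it, as it should be. I settle before descending.

```bash
python3 -m pendant '[{"dx":0,"dy":0,"dz":0,"ax":0,"ay":0,"az":0,"hand":-1}]'|head -3
```

```text
t: 4.78
position: [0.3773, -0.2427, 0.163]
eef_rot: [3.14, 0.001, 1.579]
```

```bash
python3 -m pendant '[{"dx":-0.04,"dy":-0.015,"dz":0.25,"ax":0,"ay":0,"az":0,"hand":-1},{"dx":-0.04,"dy":-0.015,"dz":0.55,"ax":0,"ay":0,"az":0,"hand":-1},{"dx":-0.04,"dy":-0.015,"dz":0.84,"ax":0,"ay":0,"az":0,"hand":-1},{"dx":-0.04,"dy":-0.015,"dz":0.84,"ax":0,"ay":0,"az":0,"hand":-1},{"dx":-0.04,"dy":-0.015,"dz":0.84,"ax":0,"ay":0,"az":0,"hand":-1}]'
python3 -m pendant '[{"dx":0,"dy":0,"dz":0,"ax":0,"ay":0,"az":0,"hand":1},{"dx":0,"dy":0,"dz":0,"ax":0,"ay":0,"az":0,"hand":1},{"dx":0,"dy":0,"dz":0,"ax":0,"ay":0,"az":0,"hand":1},{"dx":0,"dy":0,"dz":0,"ax":0,"ay":0,"az":0,"hand":1},{"dx":0,"dy":0,"dz":0,"ax":0,"ay":0,"az":0,"hand":1},{"dx":0,"dy":0,"dz":0,"ax":0,"ay":0,"az":0,"hand":1},{"dx":0,"dy":0,"dz":0,"ax":0,"ay":0,"az":0,"hand":1},{"dx":0,"dy":0,"dz":0,"ax":0,"ay":0,"az":0,"hand":1}]' 40
```

```text
t: 5.2
position: [0.3748, -0.2474, 0.0614]
eef_rot: [-3.141, -0.001, 1.578]
force: [1.1, -0.8, -0.2]
opening: 0.0856
grasp_force: 0.0
t: 5.87
position: [0.3749, -0.248, 0.0614]
eef_rot: [3.14, 0.001, 1.576]
force: [-1.4, 1.0, 10.5]
opening: 0.023
grasp_force: 38.9
```

```bash
python3 -m pendant '[{"dx":0,"dy":0,"dz":-0.2,"ax":0,"ay":0,"az":0,"hand":1},{"dx":0,"dy":0,"dz":-0.5,"ax":0,"ay":0,"az":0,"hand":1},{"dx":0,"dy":0,"dz":-0.8,"ax":0,"ay":0,"az":0,"hand":1},{"dx":0,"dy":0,"dz":-0.8,"ax":0,"ay":0,"az":0,"hand":1}]'
python3 -m pendant '[{"dx":0.14,"dy":0.3,"dz":0,"ax":0,"ay":0,"az":0,"hand":1},{"dx":0.14,"dy":0.6,"dz":0,"ax":0,"ay":0,"az":0,"hand":1},{"dx":0.14,"dy":0.965,"dz":0,"ax":0,"ay":0,"az":0,"hand":1},{"dx":0.14,"dy":0.965,"dz":0,"ax":0,"ay":0,"az":0,"hand":1}]'|head -2
python3 -m pendant '[{"dx":0.14,"dy":0.3,"dz":0,"ax":0,"ay":0,"az":0,"hand":1},{"dx":0.14,"dy":0.6,"dz":0,"ax":0,"ay":0,"az":0,"hand":1},{"dx":0.14,"dy":0.965,"dz":0,"ax":0,"ay":0,"az":0,"hand":1},{"dx":0.14,"dy":0.965,"dz":0,"ax":0,"ay":0,"az":0,"hand":1},{"dx":0.14,"dy":0.965,"dz":0,"ax":0,"ay":0,"az":0,"hand":1}]'
python3 - <<'E'
from bench import vision
import cv2
c=[vision.capture(n)["img"] for n in("top","side")]
import numpy as np
a=cv2.resize(c[0][90:190,310:430],(480,400));b=cv2.resize(c[1][170:320,280:400],(320,400))
cv2.imwrite("pics/h2.png",np.hstack([a,b]))
E
```

```text
t: 6.2
position: [0.377, -0.2495, 0.1621]
eef_rot: [3.135, 0.005, 1.576]
force: [1.4, -1.4, -1.2]
opening: 0.0233
grasp_force: 39.9
t: 6.53
position: [0.4968, -0.2307, 0.1573]
t: 6.95
position: [0.6072, -0.2124, 0.1557]
eef_rot: [-3.142, -0.0, 1.578]
force: [-1.0, 0.6, -1.5]
opening: 0.0231
grasp_force: 40.4
```

View pics/h2.png

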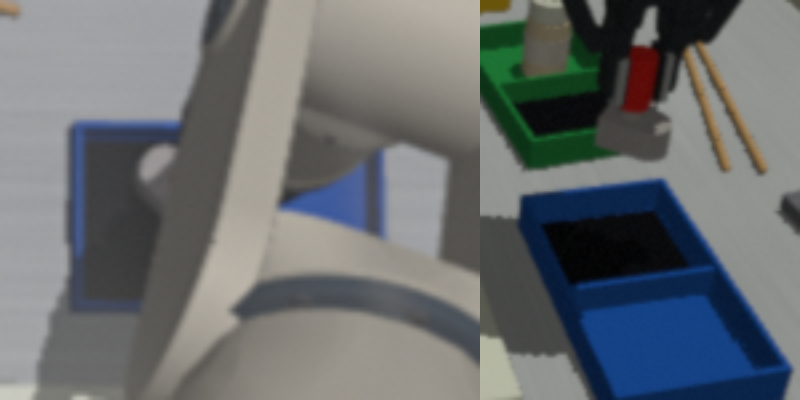

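Run:
```python
from geo import *
for P in [(.6067,-.2138,.006),(.6069,-.3068,.004),(.5739,.3015,.006),(.5795,.2087,.004),(.6314,-.051,.006)]:
    a=proj("top",P)[0];b=proj("side",P)[0]
    print(P,((a-[90,85])*2.4).round(),((b-[150,120])*2.6).round())
```

```text
(0.6067, -0.2138, 0.006) [615. 145.] [466. 375.]
(0.6069, -0.3068, 0.004) [704. 147.] [516. 471.]
(0.5739, 0.3015, 0.006) [114. 168.] [282.  84.]
(0.5795, 0.2087, 0.004) [205. 164.] [304. 121.]
(0.6314, -0.051, 0.006) [458. 119.] [425. 248.]
```

The held cutter is upright over the blue pad, and the projected centres match the picture. Lowering and releasing.

```bash
python3 -m pendant '[{"dx":-0.01,"dy":0,"dz":0.25,"ax":0,"ay":0,"az":0,"hand":1},{"dx":-0.01,"dy":0,"dz":0.5,"ax":0,"ay":0,"az":0,"hand":1},{"dx":-0.01,"dy":0,"dz":0.7,"ax":0,"ay":0,"az":0,"hand":1},{"dx":-0.01,"dy":0,"dz":0.78,"ax":0,"ay":0,"az":0,"hand":1},{"dx":-0.01,"dy":0,"dz":0.82,"ax":0,"ay":0,"az":0,"hand":1},{"dx":-0.01,"dy":0,"dz":0.82,"ax":0,"ay":0,"az":0,"hand":1},{"dx":-0.01,"dy":0,"dz":0.82,"ax":0,"ay":0,"az":0,"hand":1}]'
```

```text
t: 7.63
position: [0.606, -0.2143, 0.0593]
eef_rot: [3.14, 0.0, 1.576]
force: [0.2, -0.3, -0.7]
opening: 0.023
grasp_force: 40.5
```

```bash
python3 -m pendant '[{"dx":0,"dy":0,"dz":0.03,"ax":0,"ay":0,"az":0,"hand":1},{"dx":0,"dy":0,"dz":0.03,"ax":0,"ay":0,"az":0,"hand":1},{"dx":0,"dy":0,"dz":0.03,"ax":0,"ay":0,"az":0,"hand":1}]'
```

```text
t: 7.88
position: [0.6067, -0.2142, 0.0557]
eef_rot: [3.139, 0.001, 1.577]
force: [0.4, -0.8, 0.9]
opening: 0.0229
grasp_force: 40.7
```

```bash
python3 -m pendant '[{"dx":0,"dy":0,"dz":0,"ax":0,"ay":0,"az":0,"hand":-1},{"dx":0,"dy":0,"dz":0,"ax":0,"ay":0,"az":0,"hand":-1},{"dx":0,"dy":0,"dz":0,"ax":0,"ay":0,"az":0,"hand":-1},{"dx":0,"dy":0,"dz":0,"ax":0,"ay":0,"az":0,"hand":-1},{"dx":0,"dy":0,"dz":-0.3,"ax":0,"ay":0,"az":0,"hand":-1},{"dx":0,"dy":0,"dz":-0.6,"ax":0,"ay":0,"az":0,"hand":-1},{"dx":0,"dy":0,"dz":-0.95,"ax":0,"ay":0,"az":0,"hand":-1},{"dx":0,"dy":0,"dz":-0.95,"ax":0,"ay":0,"az":0,"hand":-1}]'
python3 -m pendant '[{"dx":0.71,"dy":-0.78,"dz":0,"ax":0,"ay":0,"az":0,"hand":-1},{"dx":0.71,"dy":-0.78,"dz":0,"ax":0,"ay":0,"az":0,"hand":-1},{"dx":0.71,"dy":-0.78,"dz":0,"ax":0,"ay":0,"az":0,"hand":-1},{"dx":0.71,"dy":-0.78,"dz":0,"ax":0,"ay":0,"az":0,"hand":-1}]'|head -2
python3 -m pendant '[{"dx":0.71,"dy":-0.78,"dz":0,"ax":0,"ay":0,"az":0,"hand":-1},{"dx":0.71,"dy":-0.78,"dz":0,"ax":0,"ay":0,"az":0,"hand":-1},{"dx":0.71,"dy":-0.78,"dz":0,"ax":0,"ay":0,"az":0,"hand":-1},{"dx":0.71,"dy":-0.78,"dz":0,"ax":0,"ay":0,"az":0,"hand":-1},{"dx":0.71,"dy":-0.78,"dz":0,"ax":0,"ay":0,"az":0,"hand":-1}]'
```

```text
t: 8.55
position: [0.6097, -0.2153, 0.1766]
eef_rot: [3.131, 0.004, 1.577]
force: [2.5, -1.6, 0.9]
opening: 0.0855
grasp_force: 0.0
t: 8.88
position: [0.5046, -0.1253, 0.1671]
t: 9.3
position: [0.416, -0.0434, 0.1685]
eef_rot: [-3.141, -0.0, 1.579]
force: [-0.1, -0.5, 0.0]
opening: 0.0855
grasp_force: 0.0
```

```bash
python3 -m pendant '[{"dx":0,"dy":0.03,"dz":0.3,"ax":0,"ay":0,"az":0,"hand":-1},{"dx":0,"dy":0.03,"dz":0.6,"ax":0,"ay":0,"az":0,"hand":-1},{"dx":0,"dy":0.03,"dz":0.93,"ax":0,"ay":0,"az":0,"hand":-1},{"dx":0,"dy":0.03,"dz":0.93,"ax":0,"ay":0,"az":0,"hand":-1},{"dx":0,"dy":0.03,"dz":0.93,"ax":0,"ay":0,"az":0,"hand":-1}]'
python3 -m pendant '[{"dx":0,"dy":0,"dz":0,"ax":0,"ay":0,"az":0,"hand":1},{"dx":0,"dy":0,"dz":0,"ax":0,"ay":0,"az":0,"hand":1},{"dx":0,"dy":0,"dz":0,"ax":0,"ay":0,"az":0,"hand":1},{"dx":0,"dy":0,"dz":0,"ax":0,"ay":0,"az":0,"hand":1},{"dx":0,"dy":0,"dz":0,"ax":0,"ay":0,"az":0,"hand":1},{"dx":0,"dy":0,"dz":0,"ax":0,"ay":0,"az":0,"hand":1}]' 40
```

```text
t: 9.72
position: [0.4203, -0.0448, 0.0556]
eef_rot: [-3.137, -0.001, 1.576]
force: [0.6, -0.0, 0.0]
opening: 0.0851
grasp_force: 0.0
t: 10.22
position: [0.4224, -0.0447, 0.0589]
eef_rot: [3.138, 0.001, 1.577]
force: [-3.6, -0.9, 15.2]
opening: 0.0407
grasp_force: 38.4
```

```bash
python3 -m pendant '[{"dx":0,"dy":0,"dz":-0.2,"ax":0,"ay":0,"az":0,"hand":1},{"dx":0,"dy":0,"dz":-0.5,"ax":0,"ay":0,"az":0,"hand":1},{"dx":0,"dy":0,"dz":-0.8,"ax":0,"ay":0,"az":0,"hand":1},{"dx":0,"dy":0,"dz":-0.9,"ax":0,"ay":0,"az":0,"hand":1},{"dx":0,"dy":0,"dz":-0.9,"ax":0,"ay":0,"az":0,"hand":1}]'
python3 -m pendant '[{"dx":-0.25,"dy":0.2,"dz":0,"ax":0,"ay":0,"az":0,"hand":1},{"dx":-0.5,"dy":0.35,"dz":0,"ax":0,"ay":0,"az":0,"hand":1},{"dx":-0.73,"dy":0.52,"dz":0,"ax":0,"ay":0,"az":0,"hand":1},{"dx":-0.73,"dy":0.52,"dz":0,"ax":0,"ay":0,"az":0,"hand":1}]'|head -2
python3 -m pendant '[{"dx":-0.25,"dy":0.2,"dz":0,"ax":0,"ay":0,"az":0,"hand":1},{"dx":-0.5,"dy":0.35,"dz":0,"ax":0,"ay":0,"az":0,"hand":1},{"dx":-0.73,"dy":0.52,"dz":0,"ax":0,"ay":0,"az":0,"hand":1},{"dx":-0.73,"dy":0.52,"dz":0,"ax":0,"ay":0,"az":0,"hand":1}]'|head -2
python3 -m pendant '[{"dx":-0.25,"dy":0.2,"dz":0,"ax":0,"ay":0,"az":0,"hand":1},{"dx":-0.5,"dy":0.35,"dz":0,"ax":0,"ay":0,"az":0,"hand":1},{"dx":-0.73,"dy":0.52,"dz":0,"ax":0,"ay":0,"az":0,"hand":1},{"dx":-0.73,"dy":0.52,"dz":0,"ax":0,"ay":0,"az":0,"hand":1},{"dx":-0.73,"dy":0.52,"dz":0,"ax":0,"ay":0,"az":0,"hand":1}]'
```

```text
t: 10.63
position: [0.4236, -0.0448, 0.169]
eef_rot: [3.133, 0.001, 1.577]
force: [0.7, 0.2, -0.9]
opening: 0.0409
grasp_force: 42.0
t: 10.97
position: [0.4878, -0.1357, 0.1649]
t: 11.3
position: [0.5502, -0.2234, 0.1644]
t: 11.72
position: [0.6098, -0.3071, 0.1633]
eef_rot: [-3.141, -0.001, 1.575]
force: [-0.6, 0.6, -1.9]
opening: 0.0409
grasp_force: 41.9
```

```bash
python3 -m pendant '[{"dx":0,"dy":0,"dz":0.25,"ax":0,"ay":0,"az":0,"hand":1},{"dx":0,"dy":0,"dz":0.5,"ax":0,"ay":0,"az":0,"hand":1},{"dx":0,"dy":0,"dz":0.75,"ax":0,"ay":0,"az":0,"hand":1},{"dx":0,"dy":0,"dz":0.85,"ax":0,"ay":0,"az":0,"hand":1},{"dx":0,"dy":0,"dz":0.9,"ax":0,"ay":0,"az":0,"hand":1},{"dx":0,"dy":0,"dz":0.9,"ax":0,"ay":0,"az":0,"hand":1},{"dx":0,"dy":0,"dz":0.9,"ax":0,"ay":0,"az":0,"hand":1}]'
python3 -m pendant '[{"dx":0,"dy":0,"dz":0.02,"ax":0,"ay":0,"az":0,"hand":1},{"dx":0,"dy":0,"dz":0.02,"ax":0,"ay":0,"az":0,"hand":1}]'
```

```text
t: 12.3
position: [0.6104, -0.3062, 0.058]
eef_rot: [3.141, 0.0, 1.577]
force: [0.1, -0.1, -2.1]
opening: 0.0404
grasp_force: 41.9
t: 12.47
position: [0.6107, -0.3066, 0.0559]
eef_rot: [3.14, 0.001, 1.577]
force: [-0.2, -0.3, -1.4]
opening: 0.0405
grasp_force: 41.9
```

```bash
python3 -m pendant '[{"dx":0,"dy":0,"dz":0.025,"ax":0,"ay":0,"az":0,"hand":1},{"dx":0,"dy":0,"dz":0.025,"ax":0,"ay":0,"az":0,"hand":1}]'
python3 -m pendant '[{"dx":0,"dy":0,"dz":0.015,"ax":0,"ay":0,"az":0,"hand":1},{"dx":0,"dy":0,"dz":0.015,"ax":0,"ay":0,"az":0,"hand":1}]'
```

```text
t: 12.63
position: [0.61, -0.3064, 0.0518]
eef_rot: [3.141, 0.0, 1.576]
force: [-0.2, 0.3, -2.0]
opening: 0.0408
grasp_force: 41.9
t: 12.8
position: [0.6101, -0.3064, 0.0511]
eef_rot: [3.141, 0.0, 1.576]
force: [-4.0, 1.3, 8.9]
opening: 0.041
grasp_force: 42.9
```

```bash
python3 -m pendant '[{"dx":0,"dy":0,"dz":0,"ax":0,"ay":0,"az":0,"hand":-1},{"dx":0,"dy":0,"dz":0,"ax":0,"ay":0,"az":0,"hand":-1},{"dx":0,"dy":0,"dz":0,"ax":0,"ay":0,"az":0,"hand":-1},{"dx":0,"dy":0,"dz":0,"ax":0,"ay":0,"az":0,"hand":-1},{"dx":0,"dy":0,"dz":-0.3,"ax":0,"ay":0,"az":0,"hand":-1},{"dx":0,"dy":0,"dz":-0.6,"ax":0,"ay":0,"az":0,"hand":-1},{"dx":0,"dy":0,"dz":-1,"ax":0,"ay":0,"az":0,"hand":-1},{"dx":0,"dy":0,"dz":-1,"ax":0,"ay":0,"az":0,"hand":-1}]'
for i in 1; do :; done
python3 -m pendant '[{"dx":0.95,"dy":-0.39,"dz":0,"ax":0,"ay":0,"az":0,"hand":-1},{"dx":0.95,"dy":-0.39,"dz":0,"ax":0,"ay":0,"az":0,"hand":-1},{"dx":0.95,"dy":-0.39,"dz":0,"ax":0,"ay":0,"az":0,"hand":-1},{"dx":0.95,"dy":-0.39,"dz":0,"ax":0,"ay":0,"az":0,"hand":-1}]'|head -2
python3 -m pendant '[{"dx":0.95,"dy":-0.39,"dz":0,"ax":0,"ay":0,"az":0,"hand":-1},{"dx":0.95,"dy":-0.39,"dz":0,"ax":0,"ay":0,"az":0,"hand":-1},{"dx":0.95,"dy":-0.39,"dz":0,"ax":0,"ay":0,"az":0,"hand":-1},{"dx":0.95,"dy":-0.39,"dz":0,"ax":0,"ay":0,"az":0,"hand":-1}]'|head -2
python3 -m pendant '[{"dx":0.95,"dy":-0.39,"dz":0,"ax":0,"ay":0,"az":0,"hand":-1},{"dx":0.95,"dy":-0.39,"dz":0,"ax":0,"ay":0,"az":0,"hand":-1},{"dx":0.95,"dy":-0.39,"dz":0,"ax":0,"ay":0,"az":0,"hand":-1},{"dx":0.95,"dy":-0.39,"dz":0,"ax":0,"ay":0,"az":0,"hand":-1}]'|head -2
python3 -m pendant '[{"dx":0.95,"dy":-0.39,"dz":0,"ax":0,"ay":0,"az":0,"hand":-1},{"dx":0.95,"dy":-0.39,"dz":0,"ax":0,"ay":0,"az":0,"hand":-1},{"dx":0.95,"dy":-0.39,"dz":0,"ax":0,"ay":0,"az":0,"hand":-1},{"dx":0.95,"dy":-0.39,"dz":0,"ax":0,"ay":0,"az":0,"hand":-1}]'|head -2
python3 -m pendant '[{"dx":0.95,"dy":-0.39,"dz":0,"ax":0,"ay":0,"az":0,"hand":-1},{"dx":0.95,"dy":-0.39,"dz":0,"ax":0,"ay":0,"az":0,"hand":-1},{"dx":0.95,"dy":-0.39,"dz":0,"ax":0,"ay":0,"az":0,"hand":-1},{"dx":0.95,"dy":-0.39,"dz":0,"ax":0,"ay":0,"az":0,"hand":-1},{"dx":0.95,"dy":-0.39,"dz":0,"ax":0,"ay":0,"az":0,"hand":-1}]'
python3 - <<'E'
from bench import vision
import cv2
c=[vision.capture(n)["img"] for n in("top","side")]
import numpy as np
a=cv2.resize(c[0][85:270,90:420],(480,270));b=cv2.resize(c[1][120:350,150:420],(317,270))
cv2.imwrite("pics/k1.png",np.hstack([a,b]))
E
```

```text
t: 13.47
position: [0.6131, -0.3079, 0.1771]
eef_rot: [3.133, 0.004, 1.576]
force: [0.9, -1.4, 0.2]
opening: 0.0853
grasp_force: 0.0
t: 13.8
position: [0.5587, -0.1872, 0.169]
t: 14.13
position: [0.5114, -0.074, 0.1691]
t: 14.47
position: [0.4645, 0.0394, 0.1694]
t: 14.8
position: [0.418, 0.1532, 0.1697]
t: 15.22
position: [0.3723, 0.2639, 0.1697]
eef_rot: [3.141, -0.0, 1.581]
force: [0.9, 0.0, 0.3]
opening: 0.0853
grasp_force: 0.0
```

View pics/k1.png

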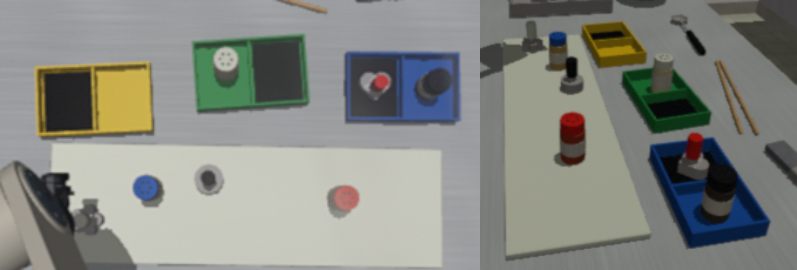

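The blue kit is done: heart upright on the pad (375,85), black jar in the bare half (435,85). The gripper now stands over the flower.

```bash
python3 -m pendant '[{"dx":-0.02,"dy":0.037,"dz":0.25,"ax":0,"ay":0,"az":0,"hand":-1},{"dx":-0.02,"dy":0.037,"dz":0.55,"ax":0,"ay":0,"az":0,"hand":-1},{"dx":-0.02,"dy":0.037,"dz":0.87,"ax":0,"ay":0,"az":0,"hand":-1},{"dx":-0.02,"dy":0.037,"dz":0.87,"ax":0,"ay":0,"az":0,"hand":-1},{"dx":-0.02,"dy":0.037,"dz":0.87,"ax":0,"ay":0,"az":0,"hand":-1}]'
python3 -m pendant '[{"dx":0,"dy":0,"dz":0,"ax":0,"ay":0,"az":0,"hand":1},{"dx":0,"dy":0,"dz":0,"ax":0,"ay":0,"az":0,"hand":1},{"dx":0,"dy":0,"dz":0,"ax":0,"ay":0,"az":0,"hand":1},{"dx":0,"dy":0,"dz":0,"ax":0,"ay":0,"az":0,"hand":1},{"dx":0,"dy":0,"dz":0,"ax":0,"ay":0,"az":0,"hand":1},{"dx":0,"dy":0,"dz":0,"ax":0,"ay":0,"az":0,"hand":1},{"dx":0,"dy":0,"dz":0,"ax":0,"ay":0,"az":0,"hand":1},{"dx":0,"dy":0,"dz":0,"ax":0,"ay":0,"az":0,"hand":1}]' 40
python3 -m pendant '[{"dx":0,"dy":0,"dz":-0.2,"ax":0,"ay":0,"az":0,"hand":1},{"dx":0,"dy":0,"dz":-0.5,"ax":0,"ay":0,"az":0,"hand":1},{"dx":0,"dy":0,"dz":-0.8,"ax":0,"ay":0,"az":0,"hand":1},{"dx":0,"dy":0,"dz":-0.8,"ax":0,"ay":0,"az":0,"hand":1},{"dx":0,"dy":0,"dz":-0.8,"ax":0,"ay":0,"az":0,"hand":1}]'
```

```text
t: 15.73
position: [0.3763, 0.2579, 0.0642]
eef_rot: [-3.137, 0.003, 1.574]
force: [-0.4, -0.1, 0.0]
opening: 0.0853
grasp_force: 0.0
t: 16.4
position: [0.3776, 0.2605, 0.0664]
eef_rot: [3.14, -0.001, 1.577]
force: [-2.4, -1.0, 11.2]
opening: 0.0226
grasp_force: 38.8
t: 16.82
position: [0.3782, 0.2609, 0.1634]
eef_rot: [3.138, -0.003, 1.577]
force: [-0.6, 0.2, -1.6]
opening: 0.0229
grasp_force: 40.0
```

```bash
python3 -m pendant '[{"dx":0.17,"dy":0.3,"dz":0,"ax":0,"ay":0,"az":0,"hand":1},{"dx":0.17,"dy":0.6,"dz":0,"ax":0,"ay":0,"az":0,"hand":1},{"dx":0.17,"dy":0.817,"dz":0,"ax":0,"ay":0,"az":0,"hand":1},{"dx":0.17,"dy":0.817,"dz":0,"ax":0,"ay":0,"az":0,"hand":1}]'|head -2
python3 -m pendant '[{"dx":0.17,"dy":0.3,"dz":0,"ax":0,"ay":0,"az":0,"hand":1},{"dx":0.17,"dy":0.6,"dz":0,"ax":0,"ay":0,"az":0,"hand":1},{"dx":0.17,"dy":0.817,"dz":0,"ax":0,"ay":0,"az":0,"hand":1},{"dx":0.17,"dy":0.817,"dz":0,"ax":0,"ay":0,"az":0,"hand":1},{"dx":0.17,"dy":0.817,"dz":0,"ax":0,"ay":0,"az":0,"hand":1}]'
python3 -m pendant '[{"dx":0,"dy":0,"dz":0.25,"ax":0,"ay":0,"az":0,"hand":1},{"dx":0,"dy":0,"dz":0.5,"ax":0,"ay":0,"az":0,"hand":1},{"dx":0,"dy":0,"dz":0.7,"ax":0,"ay":0,"az":0,"hand":1},{"dx":0,"dy":0,"dz":0.79,"ax":0,"ay":0,"az":0,"hand":1},{"dx":0,"dy":0,"dz":0.79,"ax":0,"ay":0,"az":0,"hand":1},{"dx":0,"dy":0,"dz":0.79,"ax":0,"ay":0,"az":0,"hand":1}]'
```

```text
t: 17.15
position: [0.479, 0.2814, 0.1603]
t: 17.57
position: [0.5724, 0.3013, 0.1593]
eef_rot: [-3.139, 0.001, 1.576]
force: [-0.4, -0.3, -1.6]
opening: 0.0228
grasp_force: 40.0
t: 18.07
position: [0.5719, 0.3019, 0.0664]
eef_rot: [-3.14, 0.001, 1.577]
force: [-0.1, -0.3, -0.8]
opening: 0.0227
grasp_force: 40.0
```

```bash
python3 -m pendant '[{"dx":0,"dy":0,"dz":0.04,"ax":0,"ay":0,"az":0,"hand":1},{"dx":0,"dy":0,"dz":0.04,"ax":0,"ay":0,"az":0,"hand":1}]'
python3 -m pendant '[{"dx":0,"dy":0,"dz":0.01,"ax":0,"ay":0,"az":0,"hand":1},{"dx":0,"dy":0,"dz":0.01,"ax":0,"ay":0,"az":0,"hand":1}]'
```

```text
t: 18.23
position: [0.5734, 0.3024, 0.0627]
eef_rot: [3.14, -0.001, 1.577]
force: [0.0, -0.7, -0.8]
opening: 0.0229
grasp_force: 40.0
t: 18.4
position: [0.5732, 0.3022, 0.0612]
eef_rot: [3.141, -0.001, 1.577]
force: [0.8, -0.4, -1.1]
opening: 0.0228
grasp_force: 40.0
```

```bash
python3 -m pendant '[{"dx":0,"dy":0,"dz":0.015,"ax":0,"ay":0,"az":0,"hand":1},{"dx":0,"dy":0,"dz":0.015,"ax":0,"ay":0,"az":0,"hand":1}]'|grep -A3 pos
python3 -m pendant '[{"dx":0,"dy":0,"dz":0.01,"ax":0,"ay":0,"az":0,"hand":1},{"dx":0,"dy":0,"dz":0.01,"ax":0,"ay":0,"az":0,"hand":1}]'|grep -A3 pos
```

```text
position: [0.5734, 0.3023, 0.0605]
eef_rot: [3.141, -0.001, 1.576]
force: [-3.3, -1.6, 12.9]
opening: 0.0225
position: [0.5734, 0.3023, 0.0604]
eef_rot: [3.14, -0.001, 1.576]
force: [-7.1, -4.2, 22.2]
opening: 0.0227
```

```bash
python3 -m pendant '[{"dx":0,"dy":0,"dz":-0.015,"ax":0,"ay":0,"az":0,"hand":1},{"dx":0,"dy":0,"dz":-0.01,"ax":0,"ay":0,"az":0,"hand":-1},{"dx":0,"dy":0,"dz":-0.01,"ax":0,"ay":0,"az":0,"hand":-1},{"dx":0,"dy":0,"dz":-0.01,"ax":0,"ay":0,"az":0,"hand":-1},{"dx":0,"dy":0,"dz":-0.01,"ax":0,"ay":0,"az":0,"hand":-1},{"dx":0,"dy":0,"dz":-0.3,"ax":0,"ay":0,"az":0,"hand":-1},{"dx":0,"dy":0,"dz":-0.6,"ax":0,"ay":0,"az":0,"hand":-1},{"dx":0,"dy":0,"dz":-0.92,"ax":0,"ay":0,"az":0,"hand":-1}]'
python3 -m pendant '[{"dx":-0.95,"dy":-0.32,"dz":0,"ax":0,"ay":0,"az":0,"hand":-1},{"dx":-0.95,"dy":-0.32,"dz":0,"ax":0,"ay":0,"az":0,"hand":-1},{"dx":-0.95,"dy":-0.32,"dz":0,"ax":0,"ay":0,"az":0,"hand":-1},{"dx":-0.95,"dy":-0.32,"dz":0,"ax":0,"ay":0,"az":0,"hand":-1}]'|head -2
python3 -m pendant '[{"dx":-0.95,"dy":-0.32,"dz":0,"ax":0,"ay":0,"az":0,"hand":-1},{"dx":-0.95,"dy":-0.32,"dz":0,"ax":0,"ay":0,"az":0,"hand":-1},{"dx":-0.95,"dy":-0.32,"dz":0,"ax":0,"ay":0,"az":0,"hand":-1},{"dx":-0.95,"dy":-0.32,"dz":0,"ax":0,"ay":0,"az":0,"hand":-1}]'|head -2
python3 -m pendant '[{"dx":-0.95,"dy":-0.32,"dz":0,"ax":0,"ay":0,"az":0,"hand":-1},{"dx":-0.95,"dy":-0.32,"dz":0,"ax":0,"ay":0,"az":0,"hand":-1},{"dx":-0.95,"dy":-0.32,"dz":0,"ax":0,"ay":0,"az":0,"hand":-1},{"dx":-0.95,"dy":-0.32,"dz":0,"ax":0,"ay":0,"az":0,"hand":-1}]'|head -2
python3 -m pendant '[{"dx":-0.95,"dy":-0.32,"dz":0,"ax":0,"ay":0,"az":0,"hand":-1},{"dx":-0.95,"dy":-0.32,"dz":0,"ax":0,"ay":0,"az":0,"hand":-1},{"dx":-0.95,"dy":-0.32,"dz":0,"ax":0,"ay":0,"az":0,"hand":-1},{"dx":-0.95,"dy":-0.32,"dz":0,"ax":0,"ay":0,"az":0,"hand":-1},{"dx":-0.95,"dy":-0.32,"dz":0,"ax":0,"ay":0,"az":0,"hand":-1}]'
```

```text
t: 19.4
position: [0.572, 0.3015, 0.1677]
eef_rot: [-3.139, 0.001, 1.576]
force: [0.7, 0.4, -0.7]
opening: 0.0853
grasp_force: 0.0
t: 19.73
position: [0.5321, 0.1827, 0.1674]
t: 20.07
position: [0.4946, 0.0691, 0.1673]
t: 20.4
position: [0.4576, -0.0448, 0.1676]
t: 20.82
position: [0.4218, -0.1563, 0.1679]
eef_rot: [3.141, 0.0, 1.573]
force: [0.0, 0.4, -0.8]
opening: 0.0851
grasp_force: 0.0
```

```bash
python3 -m pendant '[{"dx":0,"dy":-0.02,"dz":0.3,"ax":0,"ay":0,"az":0,"hand":-1},{"dx":0,"dy":-0.02,"dz":0.6,"ax":0,"ay":0,"az":0,"hand":-1},{"dx":0,"dy":-0.02,"dz":0.92,"ax":0,"ay":0,"az":0,"hand":-1},{"dx":0,"dy":-0.02,"dz":0.92,"ax":0,"ay":0,"az":0,"hand":-1},{"dx":0,"dy":-0.02,"dz":0.92,"ax":0,"ay":0,"az":0,"hand":-1}]'
python3 -m pendant '[{"dx":0,"dy":0,"dz":0,"ax":0,"ay":0,"az":0,"hand":1},{"dx":0,"dy":0,"dz":0,"ax":0,"ay":0,"az":0,"hand":1},{"dx":0,"dy":0,"dz":0,"ax":0,"ay":0,"az":0,"hand":1},{"dx":0,"dy":0,"dz":0,"ax":0,"ay":0,"az":0,"hand":1},{"dx":0,"dy":0,"dz":0,"ax":0,"ay":0,"az":0,"hand":1},{"dx":0,"dy":0,"dz":0,"ax":0,"ay":0,"az":0,"hand":1}]' 40
python3 -m pendant '[{"dx":0,"dy":0,"dz":-0.2,"ax":0,"ay":0,"az":0,"hand":1},{"dx":0,"dy":0,"dz":-0.5,"ax":0,"ay":0,"az":0,"hand":1},{"dx":0,"dy":0,"dz":-0.8,"ax":0,"ay":0,"az":0,"hand":1},{"dx":0,"dy":0,"dz":-1,"ax":0,"ay":0,"az":0,"hand":1},{"dx":0,"dy":0,"dz":-1,"ax":0,"ay":0,"az":0,"hand":1}]'
```

```text
t: 21.23
position: [0.4184, -0.1533, 0.0563]
eef_rot: [-3.137, -0.002, 1.578]
force: [-0.8, 0.1, -0.1]
opening: 0.0853
grasp_force: 0.0
t: 21.73
position: [0.4208, -0.1553, 0.0595]
eef_rot: [3.138, 0.001, 1.576]
force: [-2.2, 2.9, 12.5]
opening: 0.0409
grasp_force: 38.6
t: 22.15
position: [0.4224, -0.1561, 0.1832]
eef_rot: [3.132, 0.003, 1.576]
force: [1.2, -0.4, -0.7]
opening: 0.0406
grasp_force: 41.5
```

```bash
python3 -m pendant '[{"dx":0.25,"dy":0.11,"dz":0,"ax":0,"ay":0,"az":0,"hand":1},{"dx":0.5,"dy":0.22,"dz":0,"ax":0,"ay":0,"az":0,"hand":1},{"dx":0.76,"dy":0.327,"dz":0,"ax":0,"ay":0,"az":0,"hand":1}]'|head -2
python3 -m pendant '[{"dx":0.25,"dy":0.11,"dz":0,"ax":0,"ay":0,"az":0,"hand":1},{"dx":0.5,"dy":0.22,"dz":0,"ax":0,"ay":0,"az":0,"hand":1},{"dx":0.76,"dy":0.327,"dz":0,"ax":0,"ay":0,"az":0,"hand":1}]'|head -2
python3 -m pendant '[{"dx":0.25,"dy":0.11,"dz":0,"ax":0,"ay":0,"az":0,"hand":1},{"dx":0.5,"dy":0.22,"dz":0,"ax":0,"ay":0,"az":0,"hand":1},{"dx":0.76,"dy":0.327,"dz":0,"ax":0,"ay":0,"az":0,"hand":1}]'|head -2
python3 -m pendant '[{"dx":0.25,"dy":0.11,"dz":0,"ax":0,"ay":0,"az":0,"hand":1},{"dx":0.5,"dy":0.22,"dz":0,"ax":0,"ay":0,"az":0,"hand":1},{"dx":0.76,"dy":0.327,"dz":0,"ax":0,"ay":0,"az":0,"hand":1},{"dx":0.76,"dy":0.327,"dz":0,"ax":0,"ay":0,"az":0,"hand":1},{"dx":0.76,"dy":0.327,"dz":0,"ax":0,"ay":0,"az":0,"hand":1}]'
python3 - <<'E'
from bench import vision
import cv2
c=[vision.capture(n)["img"] for n in("top","side")]
import numpy as np
a=cv2.resize(c[0][85:270,90:420],(480,270));b=cv2.resize(c[1][100:240,170:330],(308,270))
cv2.imwrite("pics/k2.png",np.hstack([a,b]))
E
```

```text
t: 22.4
position: [0.4585, -0.0629, 0.1781]
t: 22.65
position: [0.4971, 0.0294, 0.1777]
t: 22.9
position: [0.5358, 0.1208, 0.1775]
t: 23.32
position: [0.5743, 0.2121, 0.1772]
eef_rot: [3.142, 0.0, 1.579]
force: [-0.2, -0.4, -2.0]
opening: 0.0408
grasp_force: 41.5
```

View pics/k2.png

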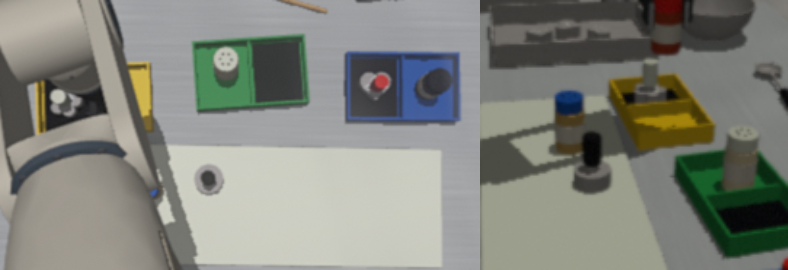

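The flower stands upright on the yellow pad and the red jar is held above the bare half. Lowering.

```bash
python3 -m pendant '[{"dx":-0.028,"dy":0.04,"dz":0.25,"ax":0,"ay":0,"az":0,"hand":1},{"dx":-0.028,"dy":0.04,"dz":0.5,"ax":0,"ay":0,"az":0,"hand":1},{"dx":-0.028,"dy":0.04,"dz":0.75,"ax":0,"ay":0,"az":0,"hand":1},{"dx":-0.028,"dy":0.04,"dz":0.9,"ax":0,"ay":0,"az":0,"hand":1},{"dx":-0.028,"dy":0.04,"dz":0.97,"ax":0,"ay":0,"az":0,"hand":1},{"dx":-0.028,"dy":0.04,"dz":0.97,"ax":0,"ay":0,"az":0,"hand":1},{"dx":-0.028,"dy":0.04,"dz":0.97,"ax":0,"ay":0,"az":0,"hand":1}]'|grep -A2 pos
python3 -m pendant '[{"dx":0,"dy":0,"dz":0.03,"ax":0,"ay":0,"az":0,"hand":1},{"dx":0,"dy":0,"dz":0.03,"ax":0,"ay":0,"az":0,"hand":1},{"dx":0,"dy":0,"dz":0.03,"ax":0,"ay":0,"az":0,"hand":1}]'|grep -A2 pos
```

```text
position: [0.5794, 0.2067, 0.0617]
eef_rot: [3.142, 0.0, 1.576]
force: [0.8, -0.4, -0.1]
position: [0.5798, 0.2075, 0.0585]
eef_rot: [3.14, -0.0, 1.576]
force: [0.5, 0.4, -0.9]
```

```bash
python3 -m pendant '[{"dx":0,"dy":0,"dz":0.045,"ax":0,"ay":0,"az":0,"hand":1},{"dx":0,"dy":0,"dz":0.045,"ax":0,"ay":0,"az":0,"hand":1},{"dx":0,"dy":0,"dz":0.045,"ax":0,"ay":0,"az":0,"hand":1}]'|grep -A2 pos
python3 -m pendant '[{"dx":0,"dy":0,"dz":0.012,"ax":0,"ay":0,"az":0,"hand":1},{"dx":0,"dy":0,"dz":0.012,"ax":0,"ay":0,"az":0,"hand":1}]'|grep -A2 pos
```

```text
position: [0.579, 0.2074, 0.0519]
eef_rot: [-3.141, 0.0, 1.577]
force: [-0.4, 0.3, -1.6]
position: [0.5792, 0.2076, 0.0516]
eef_rot: [-3.141, -0.0, 1.577]
force: [-3.0, -1.3, 10.0]
```

```bash
python3 -m pendant '[{"dx":0,"dy":0,"dz":0,"ax":0,"ay":0,"az":0,"hand":-1},{"dx":0,"dy":0,"dz":0,"ax":0,"ay":0,"az":0,"hand":-1},{"dx":0,"dy":0,"dz":0,"ax":0,"ay":0,"az":0,"hand":-1},{"dx":0,"dy":0,"dz":0,"ax":0,"ay":0,"az":0,"hand":-1},{"dx":0,"dy":0,"dz":-0.3,"ax":0,"ay":0,"az":0,"hand":-1},{"dx":0,"dy":0,"dz":-0.6,"ax":0,"ay":0,"az":0,"hand":-1},{"dx":0,"dy":0,"dz":-1,"ax":0,"ay":0,"az":0,"hand":-1},{"dx":0,"dy":0,"dz":-1,"ax":0,"ay":0,"az":0,"hand":-1}]'|grep -A3 pos
python3 -m pendant '[{"dx":-0.61,"dy":-0.55,"dz":0,"ax":0,"ay":0,"az":0,"hand":-1},{"dx":-0.61,"dy":-0.55,"dz":0,"ax":0,"ay":0,"az":0,"hand":-1},{"dx":-0.61,"dy":-0.55,"dz":0,"ax":0,"ay":0,"az":0,"hand":-1}]'|head -2
python3 -m pendant '[{"dx":-0.61,"dy":-0.55,"dz":0,"ax":0,"ay":0,"az":0,"hand":-1},{"dx":-0.61,"dy":-0.55,"dz":0,"ax":0,"ay":0,"az":0,"hand":-1},{"dx":-0.61,"dy":-0.55,"dz":0,"ax":0,"ay":0,"az":0,"hand":-1},{"dx":-0.61,"dy":-0.55,"dz":0,"ax":0,"ay":0,"az":0,"hand":-1}]'|head -2
```

```text
position: [0.5825, 0.2086, 0.1774]
eef_rot: [3.133, -0.003, 1.577]
force: [1.9, 0.2, 1.7]
opening: 0.0858
t: 25.58
position: [0.5098, 0.1312, 0.1701]
t: 25.92
position: [0.4452, 0.0583, 0.1703]
```

```bash
python3 -m pendant '[{"dx":0.02,"dy":0.015,"dz":0.25,"ax":0,"ay":0,"az":0,"hand":-1},{"dx":0.02,"dy":0.015,"dz":0.55,"ax":0,"ay":0,"az":0,"hand":-1},{"dx":0.02,"dy":0.015,"dz":0.88,"ax":0,"ay":0,"az":0,"hand":-1},{"dx":0.02,"dy":0.015,"dz":0.88,"ax":0,"ay":0,"az":0,"hand":-1},{"dx":0.02,"dy":0.015,"dz":0.88,"ax":0,"ay":0,"az":0,"hand":-1}]'|grep -A3 pos
python3 -m pendant '[{"dx":0,"dy":0,"dz":0,"ax":0,"ay":0,"az":0,"hand":1},{"dx":0,"dy":0,"dz":0,"ax":0,"ay":0,"az":0,"hand":1},{"dx":0,"dy":0,"dz":0,"ax":0,"ay":0,"az":0,"hand":1},{"dx":0,"dy":0,"dz":0,"ax":0,"ay":0,"az":0,"hand":1},{"dx":0,"dy":0,"dz":0,"ax":0,"ay":0,"az":0,"hand":1},{"dx":0,"dy":0,"dz":0,"ax":0,"ay":0,"az":0,"hand":1},{"dx":0,"dy":0,"dz":0,"ax":0,"ay":0,"az":0,"hand":1},{"dx":0,"dy":0,"dz":0,"ax":0,"ay":0,"az":0,"hand":1}]' 40
python3 -m pendant '[{"dx":0,"dy":0,"dz":-0.2,"ax":0,"ay":0,"az":0,"hand":1},{"dx":0,"dy":0,"dz":-0.5,"ax":0,"ay":0,"az":0,"hand":1},{"dx":0,"dy":0,"dz":-0.8,"ax":0,"ay":0,"az":0,"hand":1},{"dx":0,"dy":0,"dz":-0.9,"ax":0,"ay":0,"az":0,"hand":1},{"dx":0,"dy":0,"dz":-0.9,"ax":0,"ay":0,"az":0,"hand":1}]'
```

```text
position: [0.449, 0.063, 0.0638]
eef_rot: [-3.137, 0.001, 1.577]
force: [1.3, -1.1, 0.3]
opening: 0.0853
t: 27.0
position: [0.4503, 0.0628, 0.066]
eef_rot: [3.14, -0.0, 1.576]
force: [-2.9, -0.6, 12.2]
opening: 0.0224
grasp_force: 40.8
t: 27.42
position: [0.452, 0.0629, 0.1765]
eef_rot: [3.135, -0.001, 1.576]
force: [0.8, 0.8, -1.5]
opening: 0.0229
grasp_force: 39.9
```

```bash
python3 -m pendant '[{"dx":-0.475,"dy":0.25,"dz":0,"ax":0,"ay":0,"az":0,"hand":1},{"dx":-0.475,"dy":0.5,"dz":0,"ax":0,"ay":0,"az":0,"hand":1},{"dx":-0.475,"dy":0.753,"dz":0,"ax":0,"ay":0,"az":0,"hand":1}]'|head -2
python3 -m pendant '[{"dx":-0.475,"dy":0.25,"dz":0,"ax":0,"ay":0,"az":0,"hand":1},{"dx":-0.475,"dy":0.5,"dz":0,"ax":0,"ay":0,"az":0,"hand":1},{"dx":-0.475,"dy":0.753,"dz":0,"ax":0,"ay":0,"az":0,"hand":1},{"dx":-0.475,"dy":0.753,"dz":0,"ax":0,"ay":0,"az":0,"hand":1},{"dx":-0.475,"dy":0.753,"dz":0,"ax":0,"ay":0,"az":0,"hand":1}]'
python3 -m pendant '[{"dx":0,"dy":0,"dz":0.25,"ax":0,"ay":0,"az":0,"hand":1},{"dx":0,"dy":0,"dz":0.5,"ax":0,"ay":0,"az":0,"hand":1},{"dx":0,"dy":0,"dz":0.7,"ax":0,"ay":0,"az":0,"hand":1},{"dx":0,"dy":0,"dz":0.88,"ax":0,"ay":0,"az":0,"hand":1},{"dx":0,"dy":0,"dz":0.88,"ax":0,"ay":0,"az":0,"hand":1},{"dx":0,"dy":0,"dz":0.88,"ax":0,"ay":0,"az":0,"hand":1}]'|grep -A2 pos
```

```text
t: 27.67
position: [0.5407, 0.0036, 0.1722]
t: 28.08
position: [0.6316, -0.0508, 0.1709]
eef_rot: [-3.14, -0.0, 1.576]
force: [-0.3, 0.1, -1.6]
opening: 0.0229
grasp_force: 39.9
position: [0.629, -0.0498, 0.066]
eef_rot: [-3.137, -0.0, 1.577]
force: [-0.1, -0.8, -2.0]
```

```bash
python3 -m pendant '[{"dx":0,"dy":0,"dz":0.04,"ax":0,"ay":0,"az":0,"hand":1},{"dx":0,"dy":0,"dz":0.04,"ax":0,"ay":0,"az":0,"hand":1},{"dx":0,"dy":0,"dz":0.04,"ax":0,"ay":0,"az":0,"hand":1}]'|grep -A2 pos
python3 -m pendant '[{"dx":0,"dy":0,"dz":0.013,"ax":0,"ay":0,"az":0,"hand":1},{"dx":0,"dy":0,"dz":0.013,"ax":0,"ay":0,"az":0,"hand":1}]'|grep -A2 pos
```

```text
position: [0.6317, -0.0503, 0.0638]
eef_rot: [3.14, 0.0, 1.577]
force: [-0.1, -0.2, -0.5]
position: [0.6315, -0.0503, 0.0617]
eef_rot: [3.141, 0.0, 1.576]
force: [-0.4, 0.9, -1.1]
```

```bash
python3 -m pendant '[{"dx":0,"dy":0,"dz":0.012,"ax":0,"ay":0,"az":0,"hand":1},{"dx":0,"dy":0,"dz":0.012,"ax":0,"ay":0,"az":0,"hand":1}]'|grep -A2 pos
```

```text
position: [0.6315, -0.0503, 0.0601]
eef_rot: [3.141, 0.0, 1.577]
force: [0.1, -0.3, 2.3]
```

Touching. I release, rise, and back off toward the start side for a clear view.

```bash
python3 -m pendant '[{"dx":0,"dy":0,"dz":0,"ax":0,"ay":0,"az":0,"hand":-1},{"dx":0,"dy":0,"dz":0,"ax":0,"ay":0,"az":0,"hand":-1},{"dx":0,"dy":0,"dz":0,"ax":0,"ay":0,"az":0,"hand":-1},{"dx":0,"dy":0,"dz":0,"ax":0,"ay":0,"az":0,"hand":-1},{"dx":0,"dy":0,"dz":-0.3,"ax":0,"ay":0,"az":0,"hand":-1},{"dx":0,"dy":0,"dz":-0.6,"ax":0,"ay":0,"az":0,"hand":-1},{"dx":0,"dy":0,"dz":-1,"ax":0,"ay":0,"az":0,"hand":-1},{"dx":0,"dy":0,"dz":-1,"ax":0,"ay":0,"az":0,"hand":-1}]'|grep -A3 pos
python3 -m pendant '[{"dx":-0.5,"dy":-1,"dz":-0.5,"ax":0,"ay":0,"az":0,"hand":-1},{"dx":-0.5,"dy":-1,"dz":-0.5,"ax":0,"ay":0,"az":0,"hand":-1},{"dx":-0.5,"dy":-1,"dz":-0.5,"ax":0,"ay":0,"az":0,"hand":-1},{"dx":-0.5,"dy":-1,"dz":-0.5,"ax":0,"ay":0,"az":0,"hand":-1}]'|head -2
python3 -m pendant '[{"dx":-0.5,"dy":-1,"dz":0,"ax":0,"ay":0,"az":0,"hand":-1},{"dx":-0.5,"dy":-1,"dz":0,"ax":0,"ay":0,"az":0,"hand":-1},{"dx":-0.5,"dy":-1,"dz":0,"ax":0,"ay":0,"az":0,"hand":-1},{"dx":-0.5,"dy":-1,"dz":0,"ax":0,"ay":0,"az":0,"hand":-1},{"dx":-0.5,"dy":-1,"dz":0,"ax":0,"ay":0,"az":0,"hand":-1}]'|head -2
python3 - <<'E'
from bench import vision
import cv2
c=[vision.capture(n)["img"] for n in("top","side")]
import numpy as np
a=cv2.resize(c[0][85:270,90:420],(480,270));b=cv2.resize(c[1][120:350,150:420],(317,270))
cv2.imwrite("pics/k3.png",np.hstack([a,b]))
E
```

```text
position: [0.6347, -0.0505, 0.1867]
eef_rot: [3.132, 0.001, 1.577]
force: [1.4, -0.1, 1.0]
opening: 0.0855
t: 30.17
position: [0.5087, -0.112, 0.241]
t: 30.58
position: [0.3897, -0.1724, 0.2398]
```

View pics/k3.png

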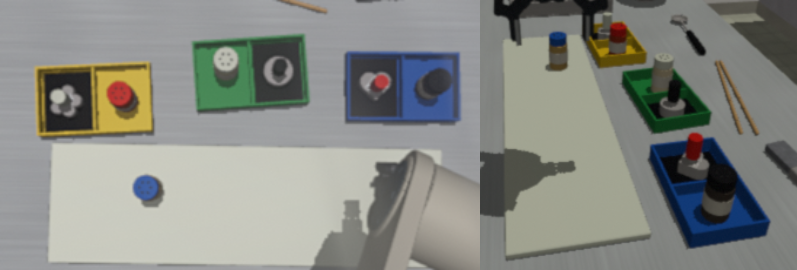

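All five pieces stand upright in their halves: flower (65,100), red jar (120,97), round (280,70), heart (375,85), black jar (435,85). The blue jar (147,187) and white jar (225,62) are unmoved and the arm is clear.

```bash
python3 -c "
from bench import bot
print(bot.job_done())"
```

```text
the job is handed in; nothing more can be done
None
```

All three kits are made up and handed in at about 31 s on the robot's clock: every cutter stands on its pad, both moved jars stand in their bare halves, and the blue and white jars were left where they were.

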